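Present the tube's seam line to the reader and hold it in the vee

ROBOT

A 6-joint arm with a two-finger parallel gripper is mounted at the origin on a cart in front of the work surface, level with it; the furniture and walls round the work are solid. World frame = base frame: x ahead of the robot, y to its left, z up, the work surface at z = 0. Lengths are in mm, angles in rad, forces in N, time in s.
With the tool pointing down it reaches from about 400 to 925 mm from the base axis. Payload 12.5 kg.
Tool frame: the origin (TCP) lies midway between the tips of the shut fingers; the grasp point (between the pads) lies 19 mm behind it; z points along the fingers, y is the direction in which the jaws open and shut (so a half turn about z gives the same grasp; the last joint's range is limited). The gripper opens to 95 mm and grips with 3 to 60 N. Pads are 20 mm wide; open, the fingers measure 119 mm over their backs; the gripper's body (75 mm by 180 mm) begins 59 mm behind the grasp point.
Start: joints at [-1.365, 0.491, 1.559, -0, 1.092, -0.106], TCP at [191.756, -594.875, 214.661] pointing down, gripper open.
Joint ranges: [-3.1, 3.1], [-0.84, 2.19], [0.05, 2.79], [-1.13, 4.28], [0.06, 2.93], [-2.69, 2.69]. Speed limits (rad/s): [2.22, 2.22, 2.79, 3.14, 3.14, 3.14].

INTERFACE

Orientations are given as [roll, pitch, yaw] about the fixed x, y, z axes, in that order (R = Rz(yaw) Ry(pitch) Rx(roll)).
In Python, from cell import * gives the robot as it stands. The module is installed in compiled form; this text tells all that it offers.
- The arm moves only by the tool carry_out, never from a script. Its argument "moves" is a list of rows, each an object of numbers: "dx", "dy", "dz": the shift along the tool's x, y, z in m; "twist": the turn about the tool's z in degrees. A call has 1 to 5 rows; each row is the pose to reach, as a shift and turn from the pose commanded when the call began, along the tool's axes at that moment; what a row does not reach only later rows make up. A row lasts 1/10 s, in which the tool goes at most 50 mm and 8.59 degrees, less where a joint would pass 70% of its speed; a pose out of reach is approached as far as the arm can. A call with a gripper value outside its range is refused whole. "grip" is the finger opening in m, from 0 to 0.0951, set as the call begins (left out, the last holds). The fingers move at their own pace and stop on an object; the grip force is fixed at half the most. Time passes only in rows, so rows that repeat a pose let the fingers close. It gives the time, the measured TCP pose, the force and the opening at its end, in the units of the state.
- state(): the state, without advancing time (a new reading comes with each control period).
- read_camera(name): name is "scene" or "top" or "wrist"; returns (picture, depth): 420x560x3 uint8, red, green, blue; 420x560 float32, mm along the optical axis (not along the pixel's ray), 0 where there is no reading.
- camera_info(name): a dict with "mtx" (3x3 intrinsics, pixels), "R" (3x3) and "t" (3): a world point X has camera coordinates R X + t. Camera axes: x right, y down, z forward; pixel columns grow to the right and rows downward; lengths in mm; the calibration is good to about 2 mm. A picture is of the moment at which its call begins: read the wrist's pose just before it. camera_info takes no time and is no camera call; for the wrist camera it gives the pose at the moment of the call.
- job_done(): hands the job in, once; it reports no verdict.
The state is a dict: "t": time; "joints": joint angles; "qvel": joint speeds; "tau": joint torques, N m; "eef_pos": TCP position; "tcp_rot": TCP orientation; "ft_force": force on the tool from outside, world axes, zero at the start; "moment": the same for the moment, N m; "opening": opening from 0.0 (shut) to 1.0 (fully open).
Only numpy, scipy, OpenCV 4.12 (cv2) and the standard library are available. Lean on these libraries where they do the work, as an engineer would, in place of code of your own. Each camera call takes 0.05 s, during which the arm holds its last target. There are 200 camera calls.

TASK

Check the seam of the steel tube: stand the tube upright on the steel bed plate, in the blue vee fence, turned so that its red line faces the reader's window behind the vee. Press it with one diagonal push, firmly down onto the plate and forward against both jaws of the vee together, and finish while still holding it pressed there; do not let go. Leave the other things on the table alone.

Things in the scene. Friction and masses are not known exactly. Their poses are not given: they have to be found in the camera images.
- tube_centre (a point): Centre (half-way up, on the axis) of the loose bare steel tube: 34 mm outside diameter, 98 mm tall, 3 mm wall, 0.08 to 0.17 kg, standing on end on the table at the start. z points up along the tube; x points from the axis straight at the red line.
- tube_mark (a point): Point on the tube's outer surface, 49 mm above its foot, in the middle of the red painted line (8 mm wide, runs up the whole height of one side, over the top rim and a little way down the bore). 17 mm from the axis, along the tube's own x.
- tube: The same tube; origin at the centre of its underside, z up along the axis, x towards the red line.
- bed: Fixed ground steel bed plate lying on the table, 190 (x) x 130 (y) x 12 mm thick. Origin on the table under the seat of the tube; the plate reaches 65 mm to -x and 125 mm to +x of it, 65 mm to either side in y. Its top is 12 mm above the table.
- fence: Fixed on the bed plate, origin and axes as seat: a blue vee of two upright jaws, open to -x, faces 45 degrees either side of x with a gap at the apex, within x 3 to 31, y +-31 mm, 58 mm tall above the plate (12 mm high feet behind); behind it the black reader head, 60 mm wide, 56 mm tall, x 60 to 113 mm. The tube's top 40 mm stand free above it all.
- seat (a point): Point on the bed plate's top surface (12 mm above the table) where the tube's axis stands when the tube touches both jaws. x points from here into the vee, to the reader; z up. The jaws and plate are rigid and do not give.
- window (a point): Centre of the round glass window of the reader head (18 mm across, yellow frame), 58 mm from the seat along its x and 34 mm above the plate, looking back along -x through the gap of the vee at the tube.
- spray_can: Bystander: white and red spray can, 52 mm across, 188 mm tall, upright at the right. Origin at the centre of its underside.
- weld_magnet: Bystander: red and grey welding angle magnet, 82 x 82 x 15 mm, lying flat. Origin at the centre of its underside.
- flat_block: Bystander: milled steel block, 55 x 30 x 26 mm. Origin at the centre of its underside.
- square_bar: Bystander: aluminium square bar on end, 34 x 34 x 82 mm. Origin at the centre of its underside.
- paint_marker: Bystander: paint marker lying flat, 16 x 120 x 18 mm. Origin at the centre of its underside.

How it is judged (in metres and radians):
At the end, for the whole second after the job is handed in: Tube upright (4 degrees) on the bed plate, axis within 3 mm of the seat in x and y, middle of the red line within 6 mm of the line from seat to window and on its side, held still, pressing the fence with over 3 N and the plate with over 4 N (x of tube_centre in the frame of seat between -0.003 and 0.003 m and y of tube_centre in the frame of seat between -0.003 and 0.003 m and angle between tube's own z axis and vertical below 0.07 rad and z of tube_centre in the frame of seat between 0.045 and 0.053 m and y of tube_mark in the frame of seat between -0.006 and 0.006 m and x of tube_mark in the frame of seat above 0.01 m and contact force between tube and fence above 3 N and contact force between tube and bed above 4 N and linear speed of tube below 0.02 m/s); the arm keeps its last pose, push and grip.
It fails at once if one of the other loose things is displaced by more than 20 mm (distance of any of spray_can, weld_magnet, flat_block, square_bar, paint_marker from where it was at the start of the episode above 0.02 m).
It also fails if it takes over 54 s, if anything falls off the work surface, if the arm or the gripper's body presses on something with over 40 N, if the wrist force passes 120 N, or if a joint passes its speed limit or range.

## Working session

There is one attempt and no reset: what is moved stays moved. The work goes in short steps, Python scripts to look and compute and a tool call to move; the robot and the scene stay as the last step left them, time stands still between calls to the robot, and variables do not carry over. Pictures are saved under pics/ and viewed, about 8 in all and at most 12, crops included, and the job is handed in when it is done.

Besides the shell and the picture viewer there is one more tool, called after "Emit:" as name([rows], argument=value, ...), one row to a line, values as JSON. carry_out: Moves the arm, as the interface text tells. Its arguments: {"type":"object","properties":{"moves":{"type":"array","items":{"type":"object","properties":{"dx":{"type":"number"},"dy":{"type":"number"},"dz":{"type":"number"},"twist":{"type":"number"}}}},"grip":{"type":"number"}},"required":["moves"]}

```bash
mkdir -p pics; python3 - <<'E'
from cell import *
import cv2, numpy as np
s=state(); print({k:np.round(v,3).tolist() for k,v in s.items()})
for n in("top","scene"):
    im,d=read_camera(n); cv2.imwrite(f"pics/{n}0.png",im[:,:,::-1]); np.savez(f"pics/{n}0.npz",im=im,d=d)
    c=camera_info(n); print(n,np.round(c["mtx"],1).tolist(),np.round(c["R"],3).tolist(),np.round(c["t"],1).tolist())
E
```

```text
{'t': 0.0, 'joints': [-1.365, 0.492, 1.559, -0.0, 1.092, -0.106], 'qvel': [-0.001, -0.001, -0.001, -0.0, 0.0, 0.0], 'tau': [0.001, -61.265, -25.818, 0.069, 0.048, -0.0], 'eef_pos': [191.705, -594.617, 214.05], 'tcp_rot': [-3.14, -0.0, 0.312], 'ft_force': [-0.171, -0.756, 0.296], 'moment': [-0.009, -0.064, -0.016], 'opening': 1.001}
top [[459.9, 0.0, 282.7], [0.0, 459.9, 212.7], [0.0, 0.0, 1.0]] [[0.073, -0.997, 0.005], [-0.971, -0.072, -0.226], [0.226, 0.012, -0.974]] [-75.1, 528.6, 1371.1]
scene [[442.7, 0.0, 276.6], [0.0, 442.7, 210.4], [0.0, 0.0, 1.0]] [[-0.91, -0.415, -0.014], [-0.313, 0.708, -0.633], [0.273, -0.572, -0.774]] [452.7, 204.9, 1048.7]
```

View pics/top0.png

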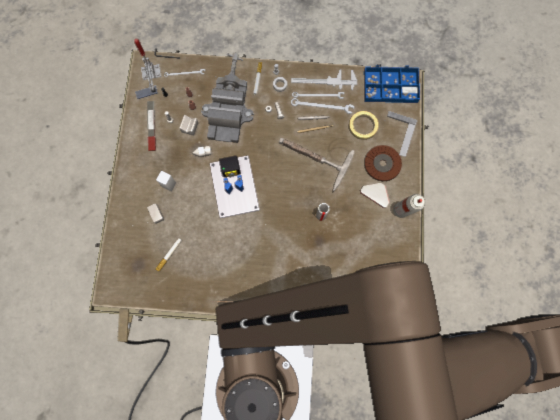

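View pics/scene0.png

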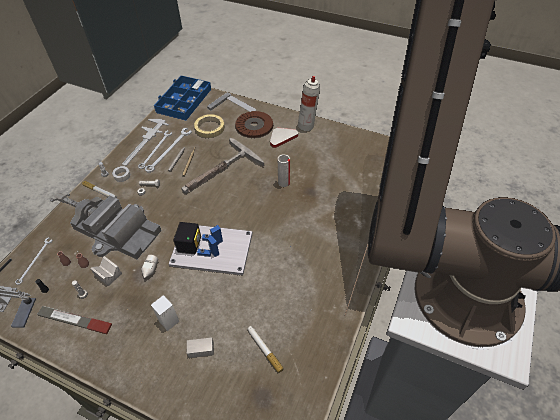

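The top view shows the tube at (323,210) with its red line at the lower side, and the plate with the vee at (235,187), open towards the robot. The scene view agrees with this.

```bash
cat > h.py <<'E'
import numpy as np, cv2
from cell import *
def rays(c,uv):
    K,R,t=[np.array(c[k],float) for k in("mtx","R","t")]
    uv=np.atleast_2d(uv).astype(float)
    return -R.T@t,(np.c_[uv,np.ones(len(uv))]@np.linalg.inv(K).T)@R
def onz(c,uv,z):
    o,d=rays(c,uv); return o+d*((z-o[2])/d[:,2])[:,None]
def cloud(c,d):
    v,u=np.indices(d.shape); o,r=rays(c,np.c_[u.ravel(),v.ravel()])
    return (o+r*d.reshape(-1,1)).reshape(*d.shape,3)
def proj(c,X):
    p=np.atleast_2d(X)@np.array(c["R"]).T+np.array(c["t"]); p=p@np.array(c["mtx"]).T; return p[:,:2]/p[:,2:]
E
python3 - <<'E'
from h import *
for n in("top","scene"):
    f=np.load(f"pics/{n}0.npz"); im=f["im"]; c=camera_info(n); P=cloud(c,f["d"])
    hsv=cv2.cvtColor(im,cv2.COLOR_RGB2HSV); near=lambda x,y,r:np.hypot(P[...,0]-x,P[...,1]-y)<r
    if n=="top": tc=onz(c,(323,207),98)[0]; pc=onz(c,(235,187),12)[0]
    print(n,tc.round(),pc.round())
    m=near(*tc[:2],45)&(P[...,2]>88)&(P[...,2]<112); q=P[m]; print("rim",m.sum(),q.mean(0).round(1),q.min(0).round(),q.max(0).round())
    red=near(*tc[:2],45)&(P[...,2]>15)&((hsv[...,0]<8)|(hsv[...,0]>172))&(hsv[...,1]>140)
    q=P[red]; print("red",red.sum(),q.mean(0).round(1))
    bl=near(*pc[:2],130)&(hsv[...,0]>100)&(hsv[...,0]<130)&(hsv[...,1]>130); q=P[bl]; print("blue",q.mean(0).round(1),q.min(0).round(),q.max(0).round())
    pl=near(*pc[:2],140)&(hsv[...,1]<50)&(hsv[...,2]>150)
    k=cv2.morphologyEx(pl.astype(np.uint8),cv2.MORPH_OPEN,np.ones((3,3)))
    _,l,st,_=cv2.connectedComponentsWithStats(k); i=1+st[1:,4].argmax()
    v,u=np.nonzero(l==i); w=onz(c,np.c_[u,v],12)[:,:2].astype(np.float32)
    print("plate",len(v),cv2.minAreaRect(w),cv2.boxPoints(cv2.minAreaRect(w)).round().tolist())
E
```

```text
top [ 551. -157.   98.] [618. 126.  12.]
rim 48 [ 547.1 -158.    95.7] [ 530. -173.   88.] [ 564. -142.  103.]
red 16 [ 531.6 -158.9   67.7]
blue [611.6 126.5  56.3] [592. 100.  17.] [653. 161.  77.]
plate 2189 ((591.3189086914062, 151.3387451171875), (235.57630920410156, 193.7913360595703), 17.091482162475586) [[450.0, 209.0], [507.0, 24.0], [732.0, 93.0], [675.0, 279.0]]
scene [ 551. -157.   98.] [618. 126.  12.]
rim 91 [ 547.6 -158.5   95.5] [ 531. -177.   88.] [ 565. -141.  103.]
red 24 [ 532.3 -161.4   64. ]
blue [613.2 133.9  47.7] [592. 100.  15.] [657. 165.  77.]
plate 1635 ((623.479736328125, 128.60800170898438), (188.0124969482422, 129.2030792236328), 16.174964904785156) [[515.0, 164.0], [551.0, 40.0], [732.0, 93.0], [696.0, 217.0]]
```

Emit:
carry_out([
  {"dx": 0.04,"dy": -0.026},
  {"dx": 0.08,"dy": -0.052},
  {"dx": 0.12,"dy": -0.078},
  {"dx": 0.16,"dy": -0.104},
  {"dx": 0.2,"dy": -0.13},
])

```text
schema error: expected keys dx, dy, dz, twist
```

Emit:
carry_out([
  {"dx": 0.04,"dy": -0.026},
  {"dx": 0.08,"dy": -0.052},
  {"dx": 0.12,"dy": -0.078},
  {"dx": 0.16,"dy": -0.104},
  {"dx": 0.2,"dy": -0.13},
])

```text
schema error: expected keys dx, dy, dz, twist
```

Emit:
carry_out([
  {"dx": 0.03,"dy": -0.02,"twist": 8},
  {"dx": 0.05,"dy": -0.035,"twist": 16},
  {"dx": 0.072,"dy": -0.046,"twist": 24},
  {"dx": 0.072,"dy": -0.046,"twist": 32},
  {"dx": 0.072,"dy": -0.046,"twist": 40},
])

```text
schema error: expected keys dx, dy, dz, twist
```

Emit:
carry_out([
  {"twist": 8},
  {"twist": 16},
  {"twist": 24},
  {"twist": 32},
  {"twist": 40},
])

```text
schema error: expected keys dx, dy, dz, twist
```

```bash
python3 - <<'E'
from h import *
s=state(); print({k:np.round(s[k],3).tolist() for k in("t","joints","eef_pos","tcp_rot","ft_force")})
c=camera_info("wrist"); im,d=read_camera("wrist"); cv2.imwrite("pics/w1.png",im[:,:,::-1])
np.savez("pics/w1.npz",im=im,d=d,**{k:c[k] for k in("mtx","R","t")})
E
```

```text
{'t': 0.1, 'joints': [-1.365, 0.491, 1.559, -0.0, 1.092, -0.106], 'eef_pos': [191.714, -594.667, 214.155], 'tcp_rot': [-3.141, -0.0, 0.312], 'ft_force': [-0.619, -0.166, 0.216]}
```

View pics/w1.png

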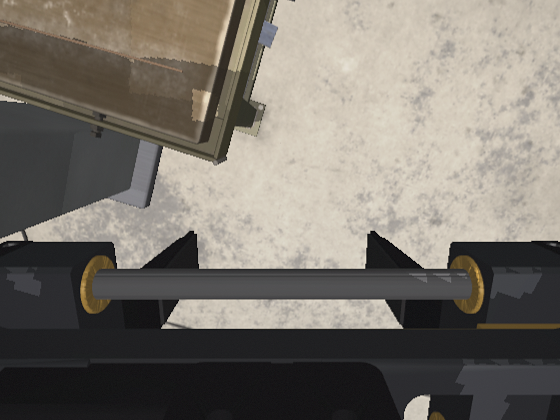

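The moves were refused because every row needs all four keys, so the arm is still at its start. The wrist picture shows only the table corner and the floor, with the fingers at (190,240) and (370,240). I'll repeat the moves with full rows.

Emit:
carry_out([
  {"dx": 0.04,"dy": -0.026,"dz": 0,"twist": 0},
  {"dx": 0.08,"dy": -0.052,"dz": 0,"twist": 0},
  {"dx": 0.12,"dy": -0.078,"dz": 0,"twist": 0},
  {"dx": 0.16,"dy": -0.104,"dz": 0,"twist": 0},
  {"dx": 0.2,"dy": -0.13,"dz": 0,"twist": 0},
])

```text
t: 0.65
eef_pos: [343.0, -408.1, 214.6]
tcp_rot: [-3.142, 0.0, 0.311]
ft_force: [1.2, 0.1, -0.6]
opening: 1.002
```

Emit:
carry_out([
  {"dx": 0.04,"dy": -0.026,"dz": 0,"twist": 0},
  {"dx": 0.08,"dy": -0.052,"dz": 0,"twist": 0},
  {"dx": 0.12,"dy": -0.078,"dz": 0,"twist": 0},
  {"dx": 0.16,"dy": -0.104,"dz": 0,"twist": 0},
  {"dx": 0.2,"dy": -0.13,"dz": 0,"twist": 0},
])

```text
t: 1.15
eef_pos: [493.6, -223.0, 214.6]
tcp_rot: [3.142, 0.0, 0.312]
ft_force: [0.7, 0.1, 0.5]
opening: 0.997
```

Emit:
carry_out([
  {"dx": 0.03,"dy": -0.02,"dz": 0,"twist": 8},
  {"dx": 0.05,"dy": -0.035,"dz": 0,"twist": 16},
  {"dx": 0.072,"dy": -0.046,"dz": 0,"twist": 24},
  {"dx": 0.072,"dy": -0.046,"dz": 0,"twist": 32},
  {"dx": 0.072,"dy": -0.046,"dz": 0,"twist": 40},
])

```text
t: 1.65
eef_pos: [547.4, -158.0, 214.3]
tcp_rot: [3.141, 0.001, -0.391]
ft_force: [0.6, 0.9, 0.3]
opening: 0.999
```

Emit:
carry_out([
  {"dx": 0,"dy": 0,"dz": 0,"twist": 8},
  {"dx": 0,"dy": 0,"dz": 0,"twist": 16},
  {"dx": 0,"dy": 0,"dz": 0,"twist": 24},
  {"dx": 0,"dy": 0,"dz": 0,"twist": 32},
  {"dx": 0,"dy": 0,"dz": 0,"twist": 40},
])

```text
t: 2.15
eef_pos: [547.0, -158.8, 214.4]
tcp_rot: [3.141, 0.0, -1.09]
ft_force: [-0.2, -0.2, -0.0]
opening: 0.997
```

```bash
python3 - <<'E'
from h import *
s=state(); print({k:np.round(s[k],3).tolist() for k in("t","joints","eef_pos","tcp_rot","ft_force")})
c=camera_info("wrist"); im,d=read_camera("wrist"); cv2.imwrite("pics/w2.png",im[:,:,::-1])
np.savez("pics/w2.npz",im=im,d=d,**{k:c[k] for k in("mtx","R","t")})
print(np.round(proj(c,[[547.3,-158.3,98],[532,-160,98]])))
E
```

```text
{'t': 2.15, 'joints': [-0.398, 0.413, 1.697, -0.0, 1.032, 2.263], 'eef_pos': [547.012, -158.778, 214.415], 'tcp_rot': [3.141, 0.0, -1.09], 'ft_force': [-0.174, -0.213, -0.028]}
[[280. 204.]
 [296. 210.]]
```

View pics/w2.png

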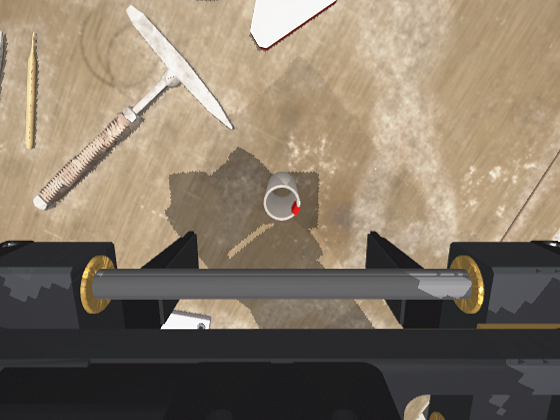

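The wrist view shows the tube's rim at about (282,203), with the red mark at (296,210). I'll measure both.

```bash
python3 - <<'E'
from h import *
f=np.load("pics/w2.npz"); c=f; im=f["im"]; P=cloud(c,f["d"])
m=(np.hypot(P[...,0]-547,P[...,1]+158)<30)&(P[...,2]>90)&(P[...,2]<106)&(f["d"]>0)
v,u=np.nonzero(m); hull=cv2.convexHull(np.c_[u,v].astype(np.int32)); 
w=onz(c,hull[:,0],98)[:,:2].astype(np.float32); print(m.sum(),P[m].mean(0).round(1),"circ",cv2.minEnclosingCircle(w),cv2.fitEllipse(w))
ctr=np.array(cv2.minEnclosingCircle(w)[0])
h=cv2.cvtColor(im,cv2.COLOR_RGB2HSV); r=m&((h[...,0]<8)|(h[...,0]>172))&(h[...,1]>130)
v,u=np.nonzero(r); q=onz(c,np.c_[u,v],98)[:,:2].mean(0); e=q-ctr; print(r.sum(),q,np.degrees(np.arctan2(e[1],e[0])),np.hypot(*e))
E
```

```text
416 [ 546.5 -159.6   96.6] circ ((547.2092895507812, -160.57638549804688), 17.408231735229492) ((547.3574829101562, -160.4044647216797), (33.61283493041992, 34.47733688354492), 45.5223503112793)
56 [ 532.8083683  -160.26149335] 178.74736372163088 14.40436356987266
```

Emit:
carry_out([
  {"dx": 0.0014,"dy": 0.0005,"dz": 0.03,"twist": 8},
  {"dx": 0.0014,"dy": 0.0005,"dz": 0.06,"twist": 15.5},
  {"dx": 0.0014,"dy": 0.0005,"dz": 0.1,"twist": 15.5},
  {"dx": 0.0014,"dy": 0.0005,"dz": 0.13,"twist": 15.5},
  {"dx": 0.0014,"dy": 0.0005,"dz": 0.15,"twist": 15.5},
])

```text
t: 2.7
eef_pos: [546.5, -160.0, 62.4]
tcp_rot: [3.14, 0.001, -1.352]
ft_force: [1.5, 0.7, 0.0]
opening: 0.999
```

Emit:
carry_out([
  {"dx": 0,"dy": 0,"dz": 0,"twist": 0},
  {"dx": 0,"dy": 0,"dz": 0,"twist": 0},
  {"dx": 0,"dy": 0,"dz": 0,"twist": 0},
  {"dx": 0,"dy": 0,"dz": 0,"twist": 0},
  {"dx": 0,"dy": 0,"dz": 0,"twist": 0},
], grip=0.02)

```text
t: 3.2
eef_pos: [547.7, -160.5, 65.6]
tcp_rot: [-3.14, -0.001, -1.355]
ft_force: [0.6, 0.3, 0.6]
opening: 0.634
```

Emit:
carry_out([
  {"dx": 0,"dy": 0,"dz": 0,"twist": 0},
  {"dx": 0,"dy": 0,"dz": 0,"twist": 0},
  {"dx": 0,"dy": 0,"dz": 0,"twist": 0},
  {"dx": 0,"dy": 0,"dz": 0,"twist": 0},
  {"dx": 0,"dy": 0,"dz": 0,"twist": 0},
])

```text
t: 3.7
eef_pos: [547.3, -160.3, 64.7]
tcp_rot: [3.142, -0.0, -1.355]
ft_force: [-0.1, -0.9, 1.2]
opening: 0.346
```

Emit:
carry_out([
  {"dx": 0,"dy": 0,"dz": 0,"twist": 0},
  {"dx": 0,"dy": 0,"dz": -0.02,"twist": 0},
  {"dx": 0,"dy": 0,"dz": -0.05,"twist": 0},
  {"dx": 0,"dy": 0,"dz": -0.08,"twist": 0},
  {"dx": 0,"dy": 0,"dz": -0.1,"twist": 0},
])

```text
t: 4.2
eef_pos: [547.6, -160.4, 166.4]
tcp_rot: [-3.141, -0.001, -1.355]
ft_force: [-0.3, -0.7, -1.6]
opening: 0.346
```

Emit:
carry_out([
  {"dx": -0.03,"dy": -0.007,"dz": 0,"twist": -8},
  {"dx": -0.075,"dy": -0.018,"dz": 0,"twist": -16},
  {"dx": -0.12,"dy": -0.029,"dz": 0,"twist": -24},
  {"dx": -0.17,"dy": -0.041,"dz": 0,"twist": -32},
  {"dx": -0.22,"dy": -0.052,"dz": 0,"twist": -40},
])

```text
t: 4.7
eef_pos: [550.7, 64.9, 164.5]
tcp_rot: [3.141, 0.0, -0.652]
ft_force: [0.4, 0.4, -1.6]
opening: 0.346
```

Emit:
carry_out([
  {"dx": 0,"dy": 0,"dz": 0,"twist": -8},
  {"dx": 0,"dy": 0,"dz": 0,"twist": -16},
  {"dx": 0,"dy": 0,"dz": 0,"twist": -24},
  {"dx": 0,"dy": 0,"dz": 0,"twist": -32},
  {"dx": 0,"dy": 0,"dz": 0,"twist": -40},
])

```text
t: 5.2
eef_pos: [550.8, 63.2, 164.4]
tcp_rot: [3.142, 0.001, 0.047]
ft_force: [-0.4, -0.5, -1.4]
opening: 0.344
```

Emit:
carry_out([
  {"dx": 0,"dy": 0,"dz": 0,"twist": -8},
  {"dx": 0,"dy": 0,"dz": 0,"twist": -16},
  {"dx": 0,"dy": 0,"dz": 0,"twist": -24},
  {"dx": 0,"dy": 0,"dz": 0,"twist": -32},
  {"dx": 0,"dy": 0,"dz": 0,"twist": -40},
])

```text
t: 5.7
eef_pos: [550.8, 63.1, 164.3]
tcp_rot: [-3.141, 0.0, 0.745]
ft_force: [-0.4, -0.4, -2.2]
opening: 0.346
```

Emit:
carry_out([
  {"dx": 0,"dy": 0,"dz": 0,"twist": -8},
  {"dx": 0,"dy": 0,"dz": 0,"twist": -16},
  {"dx": 0,"dy": 0,"dz": 0,"twist": -24},
  {"dx": 0,"dy": 0,"dz": 0,"twist": -32},
  {"dx": 0,"dy": 0,"dz": 0,"twist": -40},
])

```text
t: 6.2
eef_pos: [550.8, 63.1, 164.4]
tcp_rot: [-3.141, 0.0, 1.443]
ft_force: [-1.5, 0.2, -2.0]
opening: 0.346
```

Emit:
carry_out([
  {"dx": 0,"dy": 0,"dz": 0,"twist": -8},
  {"dx": 0,"dy": 0,"dz": 0,"twist": -16},
  {"dx": 0,"dy": 0,"dz": 0,"twist": -24},
  {"dx": 0,"dy": 0,"dz": 0,"twist": -32},
  {"dx": 0,"dy": 0,"dz": 0,"twist": -37.5},
])

```text
t: 6.7
eef_pos: [550.8, 63.1, 164.4]
tcp_rot: [-3.141, -0.0, 2.098]
ft_force: [0.3, -0.5, -1.3]
opening: 0.348
```

```bash
python3 - <<'E'
from h import *
s=state(); print({k:np.round(s[k],3).tolist() for k in("t","joints","eef_pos","tcp_rot","ft_force","opening")})
c=camera_info("wrist"); im,d=read_camera("wrist")
np.savez("pics/w3.npz",im=im,d=d,**{k:c[k] for k in("mtx","R","t")})
i2,d2=read_camera("scene"); np.savez("pics/s3.npz",im=i2,d=d2)
cv2.imwrite("pics/w3.png",im[:,:,::-1])
u,v=proj(camera_info("scene"),s["eef_pos"])[0].astype(int); print(u,v)
cr=i2[v-90:v+90,u-120:u+120]; cv2.imwrite("pics/s3.png",cv2.resize(cr,None,fx=3,fy=3)[:,:,::-1])
E
```

```text
{'t': 6.7, 'joints': [-0.005, 0.45, 1.791, -0.0, 0.902, -0.532], 'eef_pos': [550.831, 63.134, 164.36], 'tcp_rot': [-3.141, -0.0, 2.098], 'ft_force': [0.34, -0.478, -1.286], 'opening': 0.348}
243 198
```

View pics/w3.png

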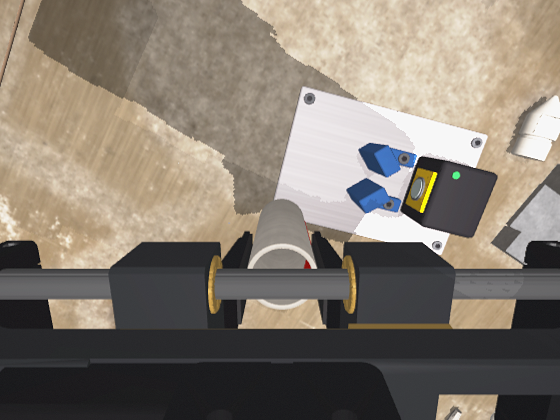

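View pics/s3.png

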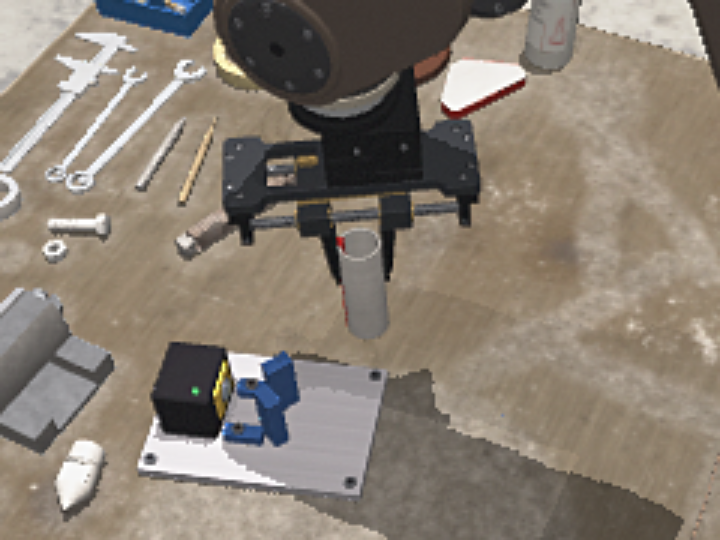

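The wrist view shows the plate with corners at (305,88), (487,135), (440,250) and (275,205), the blue jaws at (377,158) and (367,195), and the red mark on the rim at (307,266). The scene crop shows the tube held upright, with the red line on the reader side.

```bash
python3 - <<'E'
from h import *
f=np.load("pics/w3.npz"); c=f; im=f["im"]; P=cloud(c,f["d"]); h=cv2.cvtColor(im,cv2.COLOR_RGB2HSV)
near=np.hypot(P[...,0]-623,P[...,1]-128)<130
def rect(m,z):
    m=cv2.morphologyEx(m.astype(np.uint8),cv2.MORPH_OPEN,np.ones((5,5)))
    n,l,st,_=cv2.connectedComponentsWithStats(m); l=l==1+st[1:,4].argmax()
    v,u=np.nonzero(l); w=onz(c,np.c_[u,v],z)[:,:2].astype(np.float32); r=cv2.minAreaRect(w); print(r,cv2.boxPoints(r).round(1).tolist())
z=P[...,2]; print("plate z med",np.median(z[near&(z>6)&(z<20)]))
rect(near&(z>7)&(z<18)&(h[...,1]<60),12)
bl=(h[...,0]>100)&(h[...,0]<130)&(h[...,1]>110)&near
top=bl&(z>66)&(z<76); n,l,st,ce=cv2.connectedComponentsWithStats(top.astype(np.uint8))
print(np.median(z[top]))
for i in range(1,n):
    if st[i,4]>60:
        v,u=np.nonzero(l==i); w=onz(c,np.c_[u,v],70)[:,:2].astype(np.float32); print("jaw",st[i,4],w.mean(0),cv2.minAreaRect(w),cv2.boxPoints(cv2.minAreaRect(w)).round(1).tolist())
ye=(h[...,0]>22)&(h[...,0]<34)&(h[...,1]>150)&near; print("yellow",ye.sum(),P[ye].mean(0))
T=(np.hypot(P[...,0]-551,P[...,1]-63)<30)&(z>185)&(z<206)
red=((h[...,0]<8)|(h[...,0]>172))&(h[...,1]>130)&(np.abs(np.indices(z.shape)[1]-300)<30)&(np.indices(z.shape)[0]>245)&(np.indices(z.shape)[0]<300)
v,u=np.nonzero(red); q=onz(c,np.c_[u,v],198.5)[:,:2]; print("red",red.sum(),u.mean(),v.mean(),q.mean(0))
# rim circle from bright ring
v,u=np.nonzero(T); w=onz(c,np.c_[u,v],198.5)[:,:2].astype(np.float32); print("rim",len(v),cv2.minEnclosingCircle(w),P[T].mean(0) if T.any() else 0)
E
```

```text
plate z med 11.905838067871173
((621.1941528320312, 128.99798583984375), (189.03201293945312, 129.16098022460938), 16.10514259338379) [[512.5, 164.8000030517578], [548.2999877929688, 40.70000076293945], [729.9000244140625, 93.19999694824219], [694.0999755859375, 217.3000030517578]]
69.75567638474115
jaw 510 [603.2295  141.74548] ((603.26904296875, 141.62965393066406), (14.222696304321289, 23.957883834838867), 60.59224319458008) [[589.2999877929688, 141.3000030517578], [610.2000122070312, 129.60000610351562], [617.2000122070312, 141.89999389648438], [596.2999877929688, 153.6999969482422]]
jaw 465 [612.7905  109.55675] ((612.8348388671875, 109.3745346069336), (24.001161575317383, 14.877222061157227), 61.29499435424805) [[600.5, 102.4000015258789], [613.5999755859375, 95.30000305175781], [625.0999755859375, 116.30000305175781], [612.0999755859375, 123.5]]
yellow 400 [649.3569111  138.70393577  59.07802637]
red 42 306.6190476190476 265.0 [556.80361338  74.21803928]
rim 2108 ((546.4743041992188, 69.67446899414062), 27.24739646911621) [546.62212612  69.20933745 195.26811273]
```

```bash
python3 - <<'E'
from h import *
A=np.array([550.8,63.1])
def cyl(c,uv,r=17):
    o,d=rays(c,uv); e=o[:2]-A; a=(d[:,:2]**2).sum(1); b=d[:,:2]@e; k=b*b-a*(e@e-r*r); ok=k>0
    s=(-b-np.sqrt(np.where(ok,k,0)))/a; return o+d*s[:,None],ok
for n,f in(("scene",np.load("pics/s3.npz")),("wrist",np.load("pics/w3.npz"))):
    c=camera_info("scene") if n=="scene" else f
    im=f["im"]; h=cv2.cvtColor(im,cv2.COLOR_RGB2HSV); red=((h[...,0]<9)|(h[...,0]>170))&(h[...,1]>110)
    o,_=rays(c,(0,0)); print(n,"cam az",np.degrees(np.arctan2(*(o[:2]-A)[::-1])))
    uv0=proj(c,[*A,150])[0]; v,u=np.nonzero(red); k=np.hypot(u-uv0[0],v-uv0[1])<(40 if n=="scene" else 110); u,v=u[k],v[k]
    p,ok=cyl(c,np.c_[u,v]); az=np.degrees(np.arctan2(p[:,1]-A[1],p[:,0]-A[0]))
    for i in range(len(u)): 
        if n=="scene" or i%3==0: print(u[i],v[i],im[v[i],u[i]],ok[i],az[i].round(),p[i,2].round())
f=np.load("pics/w3.npz"); cv2.imwrite("pics/w3c.png",cv2.resize(f["im"][225:315,220:345],None,fx=6,fy=6,interpolation=0)[:,:,::-1])
print(proj(f,[[*(A+17*np.array([np.cos(t),np.sin(t)])),198.5] for t in np.radians([0,16,45,60,90,180,270])]).round())
E
```

```text
scene cam az 121.9341607773832
235 187 [150  22  23] True 47.0 213.0
236 187 [192  53  52] True 66.0 218.0
237 187 [131  54  54] True 78.0 221.0
235 188 [100  26  27] True 42.0 208.0
236 188 [197  31  30] True 64.0 215.0
237 188 [132  62  61] True 76.0 217.0
235 189 [104  36  36] False 33.0 202.0
236 189 [183  38  38] True 62.0 211.0
237 189 [103  27  27] True 75.0 214.0
237 190 [97 12 11] True 74.0 210.0
237 191 [109  51  49] True 72.0 206.0
236 201 [35 11 14] False 33.0 161.0
237 205 [118  58  53] False 33.0 146.0
237 208 [141  77  65] False 33.0 135.0
237 209 [148  79  67] False 33.0 131.0
238 212 [117  56  53] False 33.0 119.0
238 214 [114  57  50] False 33.0 112.0
wrist cam az 120.6425282061588
305 222 [143  74  72] True 63.0 137.0
306 226 [139  73  67] True 63.0 146.0
307 229 [147  89  76] True 61.0 151.0
308 233 [170  93  80] True 61.0 159.0
309 237 [170  94  79] True 61.0 166.0
310 241 [171  93  80] True 62.0 172.0
311 244 [78 46 44] True 60.0 176.0
306 261 [134  13   7] True 87.0 212.0
306 262 [135  17  12] True 87.0 213.0
305 263 [136  49  45] True 89.0 215.0
308 263 [138   6   5] True 83.0 212.0
307 264 [135  18  12] True 86.0 214.0
304 265 [137  67  62] True 91.0 217.0
307 265 [136  18  14] True 86.0 216.0
304 266 [138  59  55] True 92.0 218.0
307 266 [136  19  13] True 87.0 217.0
304 267 [139  40  37] True 92.0 219.0
307 267 [139  18  13] True 87.0 218.0
310 267 [139  54  50] True 81.0 215.0
306 268 [118  45  44] True 89.0 219.0
309 268 [123  42  42] True 83.0 217.0
[[314. 295.]
 [319. 287.]
 [319. 270.]
 [315. 261.]
 [302. 248.]
 [251. 261.]
 [265. 307.]]
```

View pics/w3c.png

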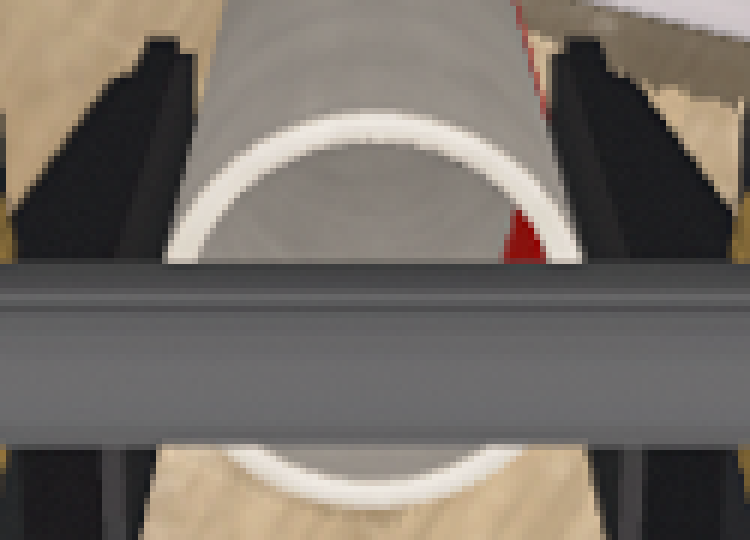

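The crop shows red down the bore at about (306,262), more counter-clockwise than expected, so the tube may have turned as it was gripped. The rod hides the rim itself. I'll turn the tube towards the scene camera and read the stripe there.

Emit:
carry_out([
  {"dx": 0,"dy": 0,"dz": 0,"twist": -8},
  {"dx": 0,"dy": 0,"dz": 0,"twist": -16},
  {"dx": 0,"dy": 0,"dz": 0,"twist": -24},
  {"dx": 0,"dy": 0,"dz": 0,"twist": -32},
  {"dx": 0,"dy": 0,"dz": 0,"twist": -40},
])

```text
t: 7.3
eef_pos: [550.9, 63.1, 164.5]
tcp_rot: [-3.141, -0.0, 2.793]
ft_force: [-0.6, -0.2, -1.9]
opening: 0.349
```

Emit:
carry_out([
  {"dx": 0,"dy": 0,"dz": 0,"twist": -8},
  {"dx": 0,"dy": 0,"dz": 0,"twist": -16},
  {"dx": 0,"dy": 0,"dz": 0,"twist": -24},
  {"dx": 0,"dy": 0,"dz": 0,"twist": -32},
  {"dx": 0,"dy": 0,"dz": 0,"twist": -40},
])

```text
t: 7.8
eef_pos: [550.9, 63.1, 164.5]
tcp_rot: [3.142, -0.0, -2.793]
ft_force: [0.8, -0.8, -1.9]
opening: 0.349
```

```bash
python3 - <<'E'
from h import *
s=state(); print(np.round(s["eef_pos"],1),np.round(np.degrees(s["tcp_rot"]),1),np.round(s["joints"],2))
A=np.array(s["eef_pos"][:2]); c=camera_info("scene"); im,_=read_camera("scene"); g=im.astype(float)
o,_=rays(c,(0,0)); caz=np.degrees(np.arctan2(*(o[:2]-A)[::-1])); print("cam az",caz)
red=np.clip(g[...,0]-(g[...,1]+g[...,2])/2-8,0,None)   # redness weight
for z in(105,115,125,135,145,155):
    u0,v0=proj(c,[*A,z])[0]; v=int(round(v0)); us=np.arange(int(u0)-14,int(u0)+15); w=red[v,us]
    # half width of silhouette in px
    k=np.radians(caz); e=proj(c,[[A[0]-17*np.sin(k),A[1]+17*np.cos(k),z],[A[0]+17*np.sin(k),A[1]-17*np.cos(k),z]])[:,0]
    print(z,round(u0,1),e.round(1),w.astype(int).tolist(),"mark u",round((w[6:-6]*us[6:-6]).sum()/max(w[6:-6].sum(),1),2))
u,v=proj(c,[*A,140])[0].astype(int); cv2.imwrite("pics/s4.png",cv2.resize(im[v-40:v+40,u-50:u+50],None,fx=6,fy=6,interpolation=0)[:,:,::-1])
E
```

```text
[550.9  63.1 164.5] [ 180.   -0. -160.] [-0.01  0.45  1.79 -0.    0.9  -1.92]
cam az 121.94513238356903
105 245.4 [252.3 238.4] [19, 19, 21, 17, 18, 18, 17, 6, 0, 0, 85, 99, 105, 0, 0, 0, 0, 0, 0, 0, 0, 13, 17, 17, 18, 16, 16, 16, 17] mark u 242.66
115 245.1 [252.1 238.1] [19, 17, 20, 19, 20, 19, 20, 1, 0, 41, 94, 99, 78, 0, 0, 0, 0, 0, 0, 0, 0, 21, 20, 17, 17, 19, 17, 18, 18] mark u 242.63
125 244.8 [251.8 237.8] [17, 18, 18, 18, 18, 23, 21, 21, 0, 0, 65, 98, 101, 52, 0, 0, 0, 0, 0, 0, 0, 0, 18, 19, 18, 17, 18, 16, 18] mark u 241.4
135 244.5 [251.6 237.4] [20, 19, 18, 17, 18, 18, 18, 10, 0, 0, 83, 100, 106, 17, 0, 0, 0, 0, 0, 0, 0, 6, 20, 18, 16, 15, 18, 17, 17] mark u 241.59
145 244.2 [251.3 237.1] [17, 19, 19, 21, 20, 21, 24, 0, 0, 0, 0, 0, 0, 0, 0, 0, 0, 0, 0, 0, 0, 0, 19, 19, 18, 17, 14, 15, 15] mark u 243.07
155 243.9 [251.1 236.7] [0, 0, 0, 0, 0, 0, 0, 0, 0, 0, 0, 0, 0, 0, 0, 0, 0, 0, 0, 0, 0, 0, 0, 0, 18, 17, 17, 15, 13] mark u 0.0
```

View pics/s4.png

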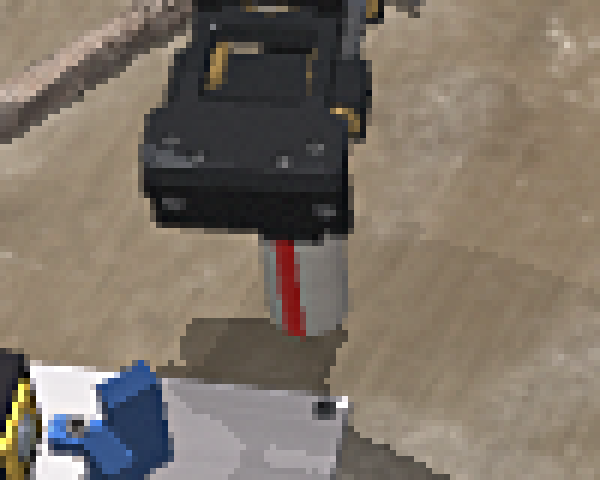

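The red stripe is clear in the scene crop. It sits about 3.2 px left of the axis, so its azimuth is about 94.7°, or about 15° once turned back. That matches the expected 16°, so the tube did not slip. I'll turn it back and move to 30 mm short of the seat.

Emit:
carry_out([
  {"dx": -0.006,"dy": 0.0083,"dz": 0,"twist": 8},
  {"dx": -0.012,"dy": 0.0166,"dz": 0,"twist": 16},
  {"dx": -0.018,"dy": 0.025,"dz": 0,"twist": 24},
  {"dx": -0.024,"dy": 0.0333,"dz": 0,"twist": 32},
  {"dx": -0.0293,"dy": 0.0416,"dz": 0,"twist": 40},
])

```text
t: 8.35
eef_pos: [564.5, 112.6, 164.5]
tcp_rot: [-3.141, -0.0, 2.778]
ft_force: [-0.1, 0.6, -1.4]
opening: 0.345
```

Emit:
carry_out([
  {"dx": 0,"dy": 0,"dz": 0,"twist": 8},
  {"dx": 0,"dy": 0,"dz": 0,"twist": 16},
  {"dx": 0,"dy": 0,"dz": 0,"twist": 24},
  {"dx": 0,"dy": 0,"dz": 0,"twist": 32},
  {"dx": 0,"dy": 0,"dz": 0,"twist": 39.5},
])

```text
t: 8.85
eef_pos: [564.4, 112.2, 164.4]
tcp_rot: [-3.141, -0.0, 2.089]
ft_force: [0.1, 0.6, -2.0]
opening: 0.349
```

Emit:
carry_out([
  {"dx": 0,"dy": 0,"dz": 0.02,"twist": 0},
  {"dx": 0,"dy": 0,"dz": 0.045,"twist": 0},
  {"dx": 0,"dy": 0,"dz": 0.07,"twist": 0},
  {"dx": 0,"dy": 0,"dz": 0.08,"twist": 0},
  {"dx": 0,"dy": 0,"dz": 0.083,"twist": 0},
])

```text
t: 9.35
eef_pos: [564.1, 112.2, 80.7]
tcp_rot: [-3.14, -0.001, 2.098]
ft_force: [-1.1, 0.6, -1.1]
opening: 0.344
```

```bash
python3 - <<'E'
from h import *
s=state(); print({k:np.round(s[k],3).tolist() for k in("t","joints","eef_pos","tcp_rot","ft_force","opening")})
S=np.array([593,120.5]); a=np.radians(16.1); e=np.array(s["eef_pos"][:2])-S; print("in seat",e@[np.cos(a),np.sin(a)],e@[-np.sin(a),np.cos(a)])
E
```

```text
{'t': 9.35, 'joints': [0.081, 0.589, 1.811, -0.0, 0.744, -0.446], 'eef_pos': [564.108, 112.151, 80.712], 'tcp_rot': [-3.14, -0.001, 2.098], 'ft_force': [-1.115, 0.551, -1.13], 'opening': 0.344}
in seat -30.073781243465525 -0.0093696415435683
```

Emit:
carry_out([
  {"dx": -0.0024,"dy": 0.0097,"dz": 0,"twist": 0},
  {"dx": -0.0048,"dy": 0.0194,"dz": 0,"twist": 0},
  {"dx": -0.006,"dy": 0.0243,"dz": 0.001,"twist": 0},
  {"dx": -0.006,"dy": 0.0243,"dz": 0.001,"twist": 0},
  {"dx": -0.006,"dy": 0.0243,"dz": 0.001,"twist": 0},
])

```text
t: 9.85
eef_pos: [588.4, 119.3, 80.8]
tcp_rot: [3.142, 0.0, 2.101]
ft_force: [0.0, -0.2, -2.2]
opening: 0.343
```

Emit:
carry_out([
  {"dx": -0.0002,"dy": 0.001,"dz": 0.001,"twist": 0},
  {"dx": -0.0005,"dy": 0.002,"dz": 0.002,"twist": 0},
  {"dx": -0.0007,"dy": 0.003,"dz": 0.003,"twist": 0},
  {"dx": -0.0007,"dy": 0.003,"dz": 0.003,"twist": 0},
  {"dx": -0.0007,"dy": 0.003,"dz": 0.003,"twist": 0},
])

```text
t: 10.35
eef_pos: [591.4, 120.2, 77.6]
tcp_rot: [-3.141, 0.0, 2.101]
ft_force: [0.2, 0.1, -1.5]
opening: 0.345
```

Emit:
carry_out([
  {"dx": -0.0001,"dy": 0.0005,"dz": 0.0005,"twist": 0},
  {"dx": -0.0002,"dy": 0.001,"dz": 0.001,"twist": 0},
  {"dx": -0.0002,"dy": 0.001,"dz": 0.001,"twist": 0},
  {"dx": -0.0002,"dy": 0.001,"dz": 0.001,"twist": 0},
])

```text
t: 10.75
eef_pos: [592.3, 120.5, 76.7]
tcp_rot: [-3.141, 0.0, 2.101]
ft_force: [-1.2, -0.1, 0.2]
opening: 0.345
```

Emit:
carry_out([
  {"dx": -0.0001,"dy": 0.0005,"dz": 0.0005,"twist": 0},
  {"dx": -0.0002,"dy": 0.001,"dz": 0.0005,"twist": 0},
  {"dx": -0.0002,"dy": 0.001,"dz": 0.0005,"twist": 0},
  {"dx": -0.0002,"dy": 0.001,"dz": 0.0005,"twist": 0},
])

```text
t: 11.15
eef_pos: [593.1, 120.8, 76.5]
tcp_rot: [-3.141, 0.0, 2.101]
ft_force: [-3.9, -0.4, 6.1]
opening: 0.35
```

Emit:
carry_out([
  {"dx": -0.0001,"dy": 0.0005,"dz": 0.0003,"twist": 0},
  {"dx": -0.0002,"dy": 0.001,"dz": 0.0005,"twist": 0},
  {"dx": -0.0002,"dy": 0.001,"dz": 0.0005,"twist": 0},
  {"dx": -0.0002,"dy": 0.001,"dz": 0.0005,"twist": 0},
])

```text
t: 11.55
eef_pos: [593.5, 120.9, 76.5]
tcp_rot: [-3.14, -0.0, 2.101]
ft_force: [-6.4, -2.1, 12.2]
opening: 0.346
```

Emit:
carry_out([
  {"dx": -0.0001,"dy": 0.0005,"dz": 0.0001,"twist": 0},
  {"dx": -0.0002,"dy": 0.001,"dz": 0.0002,"twist": 0},
  {"dx": -0.0003,"dy": 0.0012,"dz": 0.0002,"twist": 0},
  {"dx": -0.0003,"dy": 0.0012,"dz": 0.0002,"twist": 0},
  {"dx": -0.0003,"dy": 0.0012,"dz": 0.0002,"twist": 0},
])

```text
t: 12.05
eef_pos: [593.7, 121.1, 76.4]
tcp_rot: [-3.138, -0.001, 2.101]
ft_force: [-11.5, -3.3, 17.6]
opening: 0.348
```

```bash
python3 - <<'E'
from h import *
s=state(); print({k:np.round(s[k],3).tolist() for k in("t","eef_pos","tcp_rot","ft_force","moment","opening")})
c=camera_info("wrist"); iw,dw=read_camera("wrist"); c2=camera_info("scene"); i2,_=read_camera("scene")
np.savez("pics/w5.npz",im=iw,d=dw,**{k:c[k] for k in("mtx","R","t")})
u,v=proj(c2,[600,122,60])[0].astype(int); cr=cv2.resize(i2[v-45:v+45,u-60:u+60],None,fx=4,fy=4,interpolation=0)
w=cv2.resize(iw,(480,360)); cv2.imwrite("pics/f5.png",np.vstack([w[60:,:],cr[:300]])[:,:,::-1])
E
```

```text
{'t': 12.05, 'eef_pos': [593.734, 121.089, 76.371], 'tcp_rot': [-3.138, -0.001, 2.101], 'ft_force': [-11.532, -3.317, 17.569], 'moment': [-1.003, 2.405, -0.007], 'opening': 0.348}
```

View pics/f5.png

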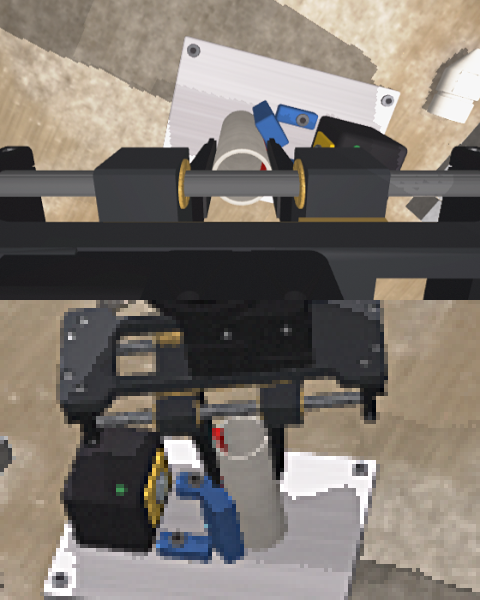

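The composite shows the tube standing upright in the vee against both jaws. The red in the bore is on the reader side at (262,168), in the same place relative to the gripper as before. The push-back force points along 196°, exactly opposite the seat's x axis, so both jaws are loaded. I'll hold briefly to check it is steady.

Emit:
carry_out([
  {"dx": 0,"dy": 0,"dz": 0,"twist": 0},
  {"dx": 0,"dy": 0,"dz": 0,"twist": 0},
  {"dx": 0,"dy": 0,"dz": 0,"twist": 0},
  {"dx": 0,"dy": 0,"dz": 0,"twist": 0},
  {"dx": 0,"dy": 0,"dz": 0,"twist": 0},
])

```text
t: 12.65
eef_pos: [593.7, 121.1, 76.4]
tcp_rot: [-3.138, -0.001, 2.101]
ft_force: [-11.7, -3.6, 16.5]
opening: 0.347
```

```bash
python3 - <<'E'
from h import *
f=np.load("pics/w5.npz"); P=cloud(f,f["d"]); z=P[...,2]
m=(np.hypot(P[...,0]-593.7,P[...,1]-121.1)<21)&(z>20)&(z<108)
hs=cv2.cvtColor(f["im"],cv2.COLOR_RGB2HSV); m&=hs[...,1]<60
for a,b in((25,45),(45,65),(65,85),(85,105)):
    q=P[m&(z>a)&(z<b)]; print(a,b,len(q),q[:,:2].mean(0).round(1) if len(q) else 0)
s=state(); print({k:np.round(s[k],3).tolist() for k in("t","eef_pos","tcp_rot","ft_force","opening")})
E
```

```text
25 45 348 [587.8 125.3]
45 65 770 [592.6 119.7]
65 85 869 [589.8 125.4]
85 105 953 [587.1 131.1]
{'t': 12.65, 'eef_pos': [593.743, 121.089, 76.378], 'tcp_rot': [-3.138, -0.001, 2.101], 'ft_force': [-11.672, -3.58, 16.461], 'opening': 0.347}
```

```bash
python3 -c "
from cell import *
print(job_done())"
```

```text
the job is handed in; nothing more can be done
None
```

The tube is standing on the bed plate in the vee with its red line facing the reader's window. I handed the job in at t = 12.7 s with the arm still gripping and pressing it; the hand-in gives no verdict.

**Last checks:**
- **Forces:** The wrist force was steady at about 12 N forward and 17 N down. The forward push runs along the seat's x axis to within about 1°, so both jaws are loaded. Some of the forward force may be friction on the plate.
- **Position:** The tool is at (593.7, 121.1). My two seat estimates from the plate, (592.4, 120.7) and (594.7, 120.2), are both within about 1.5 mm.
- **Red line:** I measured it at about 15° from the scene camera, and about 16° from the first measurement plus the turn. The target was 16.1°, and the 6 mm limit allows about ±20°.

**Checks that failed or disagreed:**
- **First red-line reading:** The wrist view of the rim suggested about 60°, because the gripper rod hid most of the mark. I then turned the stripe towards the scene camera, and that reading settled it.
- **Upright check:** The depth check of the tube's tilt was inconclusive because gripper and fence pixels got mixed in. I relied on the picture, the tool's tilt of 0.003 rad and the unchanged grip opening.
- **First move calls:** These were refused because every row needs all four keys. I re-sent them in full, and the arm had not moved in between.

The other things on the table were not touched by any planned path, but I did not measure them again at the end.

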